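# Fit the axle of a wax-sheet roller

## Task

Pick up the steel axle by its black grip and thread it through the near side plate, the wooden roller and the far side plate of the roller stand, until its collar sits fully home against the near plate. Feel your way in gently: never push the axle against the stand harder than about 30 N. Then let go, and leave the wax, the jar and the brush alone.

Things in the scene. Friction and masses are not known exactly. Their poses are not given: they have to be found in the camera images.
- stand: Roller stand fixed to the bench: grey bed 150 (x) x 160 (y) x 16 mm, origin under its centre. On it a bare aluminium cross-slide carries two upright side plates, outer faces at y = -64 and +64 mm, each 90 mm wide (x), 14 mm thick, 28 to 112 mm above the bench, with a round 14 mm through hole 75 mm above the bench, midway between its upright edges. The axle goes in from -y towards +y.
- stand_axis (a point): Point of the bed's middle plane (x = 0) at the near (-y) plate's outer face, 75 mm above the bench; axes as the stand. The cross-slide is clamped (no push under 50 N shifts it) up to 12 mm to either side along x, and this is NOT measured: both holes lie up to 12 mm from this plane, together. Look, or feel for an upright edge of the near plate (45 mm from the hole) with the axle's tip.
- stand_mid (a point): Same plane and height, midway between the plates. Here, on the slide, hangs a pale wooden roller, 56 mm diameter, 92 mm long, 300 g, with a 16 mm bore. It hangs 3 mm lower than the plates' holes and can rise 5 mm, so the axle's chamfered tip lifts it by about 1 mm as it goes in (some 3 N).
- axle_grip (a point): Centre of the axle's upright black plastic grip, 26 mm wide (x), 60 long (y), 44 tall (z); starts lying, this point 22 mm above the bench. y points along the shaft to its tip, z up. Along +y from here: grip to 30 mm, steel collar (28 mm diameter) 30 to 36 mm, steel shaft of 12 mm diameter to 201 mm, all at the grip's mid height. About 280 g, balance point 12 mm ahead of here.
- axle_tip (a point): Centre of the shaft's end face, 201 mm ahead of the grip's centre; the last 3 mm are chamfered down to 9 mm diameter.
- axle_collar (a point): Centre of the collar's front face, 36 mm ahead of the grip's centre; it touches the near plate's outer face when the axle is home.
- wax_a_mid (a point): Bystander: block of yellow beeswax 100 x 150 x 45 mm; point 20 mm above the bench at its middle.
- wax_b_mid (a point): Bystander: smaller block of yellow beeswax 90 x 90 x 40 mm; point 20 mm above the bench at its middle.
- jar_mid (a point): Bystander: amber honey jar 70 mm wide, 100 mm tall; point 20 mm above the bench at its middle.
- brush_mid (a point): Bystander: hand brush lying flat; point 20 mm above the bench at its middle.
There are look-alikes about, which are no part of the job. Of the things shaped like the stand, the grey one is meant.

How it is judged:
By the outcome, as a careful person would: the job done as asked, in the order asked, and still so for the second after the job is handed in, with the robot touching nothing.
It also fails if it takes over 72 s, if anything falls off the work surface, if the arm or the gripper's body presses on something with over 40 N, if the wrist force passes 120 N, or if a joint passes its speed limit or range.

## Robot

A 6-joint arm with a two-finger parallel gripper is mounted at the origin on the work surface. World frame = base frame: x ahead of the robot, y to its left, z up, the work surface at z = 0. Lengths are in m, angles in degrees, forces in N, time in s.
With the tool pointing down it reaches from about 0.4 to 0.925 m from the base axis. Payload 3.4 kg.
Tool frame: the origin (TCP) lies midway between the tips of the shut fingers; the grasp point (between the pads) lies 19 mm behind it; z points along the fingers, y is the line along which they close (so a half turn about z gives the same grasp; the last joint's range is limited). The gripper opens to 85 mm and grips with 20 to 120 N. Pads are 22 mm wide; open, the fingers measure 114 mm over their backs; the gripper's body (76 mm by 85 mm) begins 54 mm behind the grasp point. The pads swing forward as they close: fully open they stand 13 mm farther back than shut.
Start: joints at [-68.612, 17.578, 86.31, -0, 76.112, -4.211], TCP at [0.248, -0.519, 0.231] pointing down, gripper open.
Joint ranges: [-179.03, 179.03], [-60, 130.46], [8.19, 133.38], [-81.62, 261.62], [5.75, 156.47], [-153.77, 153.77]. Speed limits (degrees/s): [147.25, 147.25, 180, 180, 180, 180].

## Interface

Orientations are given as a 3x3 rotation matrix whose columns are the frame's x, y, z axes.
In Python, from plant import state, grab_frame, calibration, order, nets gives the robot as it stands.
- The arm moves only by the tool arm_command, never from a script. Its argument "plan" is a list of rows, each a list of 5 numbers: the finger opening in cm, from 0 to 8.54, then the shift along the tool's x, y, z in cm, then the turn about the tool's z in rad. A call has 1 to 5 rows; each row is the pose to reach, as a shift and turn from the pose commanded when the call began, along the tool's axes at that moment; what a row does not reach only later rows make up. A row lasts 1/8 s, in which the tool goes at most 62.5 mm and 10.7 degrees, less where a joint would pass 70% of its speed; a pose out of reach is approached as far as the arm can. A call with a gripper value outside its range is refused whole. The fingers move at their own pace and stop on an object; the grip force is fixed at half the most. Time passes only in rows, so rows that repeat a pose let the fingers close. It gives the time, the measured TCP pose, the force, the opening and the grip force at its end, in the units of the state.
- state(): the state, without advancing time (a new reading comes with each control period).
- grab_frame(name): name is "scene" or "top"; returns (picture, depth): 400x640x3 uint8, red, green, blue; 400x640 float32, m along the optical axis (not along the pixel's ray), 0 where there is no reading.
- calibration(name): a dict with "camera_matrix" (3x3 intrinsics, pixels), "xyz" and "rotation" of the camera in the world. Camera axes: x right, y up, looking along -z (the intrinsics and any distortion apply to the point x, -y, -z); pixel columns grow to the right and rows downward; lengths in m; the calibration is good to about 2 mm. A picture is of the moment at which its call begins. calibration takes no time and is no camera call.
- order.sign_off(): hands the job in; it is judged then, once.
Trained networks look in the newest picture that a camera, given by its name, has taken for a name from the list of things; names that differ only in an ending like _2 or _b are one class to them, and where a whole thing is asked for, a point or a joint stands for the part that bears it (a point fixed in the world has none). Each returns a list of dicts, best first, with "conf" (0 to 1); they miss things now and then, are a little off and sometimes report something else, mostly with a low value. They report only what shows in the picture. A call takes as long as a camera call. They do not tell look-alikes from the thing itself.
- nets.look_for(camera, target): "bbox" ([left, top, right, bottom] as shares, 0 to 1, of the picture: columns of its width, rows of its height, round what is visible of it).
- nets.spot_point(camera, target): "position" ([column, row] as shares, 0 to 1, of the picture: columns of its width, rows of its height: a listed point, or the origin of a listed thing).
The state is a dict: "time": time; "qpos": joint angles; "joint_velocities": joint speeds; "joint_efforts": joint torques, N m; "position": TCP position; "eef_rot": TCP orientation; "wrist_force": force on the tool from outside, world axes, zero at the start; "ft_torque": the same for the moment, N m; "width": finger opening in m; "gripper_force": force on a finger pad.
Only numpy, scipy, OpenCV 4.12 (cv2) and the standard library are available. Lean on these libraries where they do the work, as an engineer would, in place of code of your own. Each camera call takes 0.05 s, during which the arm holds its last target. There are 200 camera calls.

## Working session

There is one attempt and no reset: what is moved stays moved. The work goes in short steps, Python scripts to look and compute and a tool call to move; the robot and the scene stay as the last step left them, time stands still between calls to the robot, and variables do not carry over. Pictures are saved under pics/ and viewed, at most 10 in all, crops included, and the job is handed in when it is done.

Besides the shell and the picture viewer there is one more tool, called after ">>>" as a command line: name --pt "numbers of a row" for each row, then --argument value for the rest. arm_command: Moves the arm, as the interface text tells. Its arguments: {"type":"object","properties":{"plan":{"type":"array","items":{"type":"array","items":{"type":"number"}}}},"required":["plan"]}

```bash
mkdir -p pics; ls; cat > h.py <<'E'
import numpy as np, cv2
from plant import state, grab_frame, calibration, order, nets
def ray(cam,u,v):
    c=calibration(cam);K=np.array(c["camera_matrix"]);R=np.array(c["rotation"])
    d=np.linalg.solve(K,[u,v,1.]);d=R@np.array([d[0],-d[1],-d[2]])
    return np.array(c["xyz"]),d   # d scaled to unit optical depth
def at_z(cam,u,v,z):
    o,d=ray(cam,u,v);return o+d*(z-o[2])/d[2]
def at_d(cam,u,v,dep):
    o,d=ray(cam,u,v);return o+d*dep
def proj(cam,p):
    c=calibration(cam);q=np.array(c["rotation"]).T@(np.array(p)-c["xyz"])
    w=np.array(c["camera_matrix"])@np.array([q[0],-q[1],-q[2]]);return w[:2]/w[2]
def tri(a,ua,b,ub):
    A=[];y=[]
    for cam,u in((a,ua),(b,ub)):
        o,d=ray(cam,*u);d=d/np.linalg.norm(d);P=np.eye(3)-np.outer(d,d);A.append(P);y.append(P@o)
    return np.linalg.lstsq(np.vstack(A),np.hstack(y),rcond=None)[0]
E
python3 - <<'E'
from h import *
np.set_printoptions(precision=4,suppress=True)
for c in("scene","top"):
    im,d=grab_frame(c);cv2.imwrite(f"pics/{c}0.png",im[:,:,::-1]);np.save(f"{c}_d.npy",d);np.save(f"{c}_i.npy",im)
    k=calibration(c);print(c,k)
    for t in("stand","stand_axis","stand_mid","axle_grip","axle_tip","axle_collar"):
        for r in nets.spot_point(c,t)[:3]:
            u,v=r["position"][0]*640,r["position"][1]*400
            print(t,round(r["conf"],2),round(u,1),round(v,1),at_d(c,u,v,d[int(v),int(u)]))
s=state();print(s)
E
```

```text
pics
scene {'camera_matrix': array([[394.0842,   0.    , 322.752 ],
       [  0.    , 394.0842, 199.074 ],
       [  0.    ,   0.    ,   1.    ]]), 'xyz': array([1.0529, 0.0399, 0.8881]), 'rotation': array([[-0.0224, -0.8594,  0.5108],
       [ 0.9997, -0.0221,  0.0066],
       [ 0.0056,  0.5109,  0.8597]])}
stand 0.84 380.5 216.3 [0.6136 0.1697 0.0757]
stand 0.74 370.4 135.1 [0.3297 0.1623 0.0288]
stand 0.74 276.8 197.4 [ 0.5226 -0.0879 -0.0009]
stand_axis 0.78 360.7 205.4 [0.5974 0.122  0.0968]
stand_axis 0.67 353.0 117.2 [0.3018 0.1111 0.0697]
stand_axis 0.66 402.3 311.1 [0.8308 0.205  0.0654]
stand_mid 0.72 369.4 116.0 [0.318  0.1531 0.0933]
stand_mid 0.66 382.4 203.2 [0.5922 0.172  0.1001]
stand_mid 0.59 429.9 303.4 [0.8226 0.2555 0.0977]
axle_grip 0.64 315.7 277.9 [0.7539 0.0221 0.0386]
axle_grip 0.61 202.9 180.1 [ 0.5042 -0.2738  0.0464]
axle_tip 0.63 272.9 195.8 [ 0.5177 -0.0986 -0.0014]
axle_collar 0.98 215.8 190.4 [ 0.5028 -0.2526 -0.0046]
top {'camera_matrix': array([[490.5144,   0.    , 314.4149],
       [  0.    , 490.5144, 194.9536],
       [  0.    ,   0.    ,   1.    
[... 594 characters left out ...]
2712 0.0973]
axle_tip 0.87 374.7 206.1 [ 0.542  -0.0983  0.0272]
axle_collar 0.83 431.7 217.8 [ 0.5061 -0.2484  0.0244]
{'time': 0.7, 'qpos': array([-68.6111,  17.5751,  86.3091,  -0.0016,  76.1115,  -4.2107]), 'joint_velocities': array([ 0.0928, -0.045 ,  0.0235,  0.0347, -0.0128, -0.0376]), 'joint_efforts': array([ -0.0015, -45.7307, -25.2286,   0.0001,   0.0008,   0.    ]), 'position': array([ 0.2484, -0.5186,  0.2313]), 'eef_rot': array([[ 0.9018,  0.4321,  0.    ],
       [ 0.4321, -0.9018, -0.0001],
       [-0.    ,  0.0001, -1.    ]]), 'wrist_force': array([ 0.1874, -0.4659,  0.2012]), 'ft_torque': array([ 0.0155, -0.0372,  0.0262]), 'gripper_force': 0.0, 'width': 0.08543100781456515}
```

View pics/scene0.png

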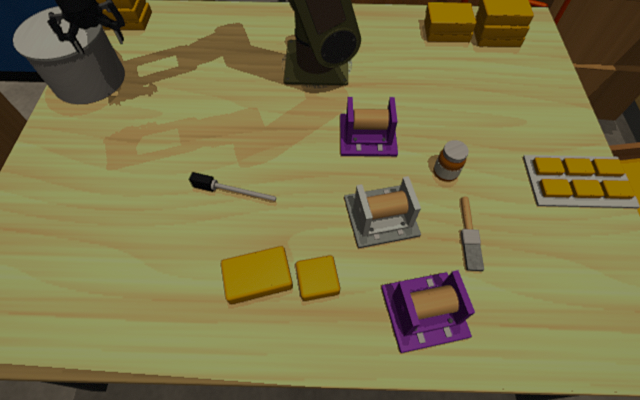

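View pics/top0.png

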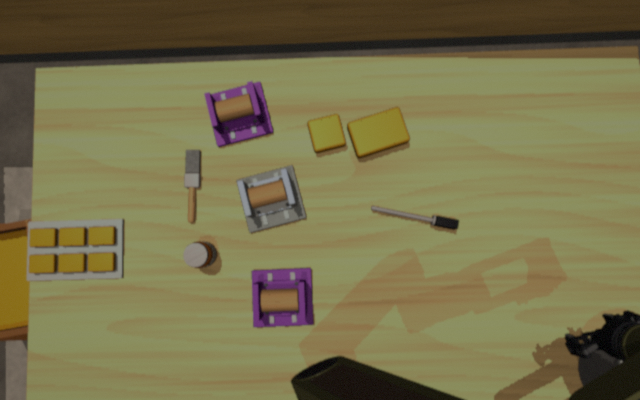

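Scene: the grey stand is at scene (382,212) / top (270,199). The purple look-alikes are at top (239,113) and (282,298). The only axle has its grip at top (446,222), collar near (432,218) and tip at (374,207). The grey one fits the description. I'll confirm it in an enlarged crop and fit its geometry from depth.

```bash
python3 - <<'E'
from h import *
np.set_printoptions(precision=4,suppress=True)
a=np.load("top_i.npy")[150:250,225:315];b=np.load("scene_i.npy")[165:255,335:430];c=np.load("top_i.npy")[195:240,365:465]
f=lambda x,w,h:cv2.resize(x,(w,h),interpolation=cv2.INTER_CUBIC)
row=np.hstack([f(a,360,400),f(b,420,400)]);bot=np.zeros((200,780,3),np.uint8);bot[:,:444]=f(c,444,200)
cv2.imwrite("pics/crop1.png",np.vstack([row,bot])[:,:,::-1])
for cam in("top","scene"):
    d=np.load(cam+"_d.npy");C=calibration(cam);K=C["camera_matrix"]
    v,u=np.mgrid[:400,:640];q=np.stack([(u-K[0,2])/K[0,0]*d,-(v-K[1,2])/K[1,1]*d,-d],-1)
    P=q@np.array(C["rotation"]).T+C["xyz"];np.save(cam+"_P.npy",P)
    m=(abs(P[...,0]-.57)<.13)&(abs(P[...,1]-.165)<.13)&(d>0)
    for lo,hi in((-.01,.006),(.006,.022),(.022,.034),(.104,.122)):
        s=P[m&(P[...,2]>lo)&(P[...,2]<hi)];print(cam,lo,len(s),np.median(s,0),s.min(0),s.max(0))
    # bed
    s=m&(P[...,2]>.009)&(P[...,2]<.14)
    n,l,st,ce=cv2.connectedComponentsWithStats(s.astype(np.uint8));i=1+st[1:,4].argmax()
    g=P[l==i];print("comp",st[i],cv2.minAreaRect(g[:,:2].astype(np.float32)))
    t=g[(g[:,2]>.1)];lab=t[:,1]>np.median(t[:,1])
    for k in(0,1):print("tops",cv2.minAreaRect(t[lab==k][:,:2].astype(np.float32)),np.median(t[lab==k],0),len(t[lab==k]))
    m=(abs(P[...,0]-.5)<.12)&(P[...,1]<-.05)&(P[...,1]>-.33)&(d>0)&(P[...,2]>.012)&(P[...,2]<.07)
    n,l,st,ce=cv2.connectedComponentsWithStats(m.astype(np.uint8));i=1+st[1:,4].argmax();g=P[l==i]
    print("axle",st[i],cv2.minAreaRect(g[:,:2].astype(np.float32)),"grip",g[g[:,2]>.036].mean(0) if (g[:,2]>.036).any() else None,g[:,2].max())
    h=g[g[:,2]>.036]
    if len(h)>5: print(cv2.minAreaRect(h[:,:2].astype(np.float32)),len(h))
E
```

```text
top -0.01 5582 [ 0.556   0.138  -0.0002] [ 0.44    0.035  -0.0099] [0.7   0.295 0.006]
top 0.006 1483 [0.5359 0.1648 0.0156] [0.4411 0.0363 0.006 ] [0.6986 0.2921 0.0219]
top 0.022 472 [0.5535 0.1795 0.0276] [0.5022 0.0375 0.022 ] [0.6999 0.2402 0.034 ]
top 0.104 412 [0.5818 0.2233 0.1117] [0.5234 0.1114 0.1041] [0.6395 0.2548 0.1188]
comp [ 237  165   70   67 3203] ((0.574525773525238, 0.18114247918128967), (0.15045154094696045, 0.16038250923156738), 13.25373649597168)
tops ((0.5886218547821045, 0.15282897651195526), (0.08999460190534592, 0.06696424633264542), 13.046772003173828) [0.5898 0.1303 0.1112] 265
tops ((0.5739672780036926, 0.21459290385246277), (0.09004075825214386, 0.06270869076251984), 13.275894165039062) [0.5719 0.2352 0.1107] 265
axle [371 206  88  23 562] ((0.5137248635292053, -0.2009546011686325), (0.23163586854934692, 0.026090553030371666), 76.67630004882812) grip [ 0.4945 -0.2817  0.0435] 0.050579827139337175
((0.4948331415653229, -0.2807249128818512), (0.06768219918012619, 0.026090553030371666), 76.67630004882812) 242
scene -0.01 5237 [ 0.6132  0.1271 -0.0006] [ 0
[... 313 characters left out ...]
7   77   71 3745] ((0.5751160383224487, 0.18099181354045868), (0.15091398358345032, 0.16005274653434753), 13.121979713439941)
tops ((0.5876922607421875, 0.1566755771636963), (0.09073811769485474, 0.07495620101690292), 12.81585693359375) [0.5951 0.1282 0.1105] 287
tops ((0.573814868927002, 0.22045935690402985), (0.09163442254066467, 0.05210455134510994), 13.20538330078125) [0.5748 0.237  0.1109] 287
axle [188 172  88  29 649] ((0.5134586095809937, -0.20001569390296936), (0.2304585725069046, 0.028942082077264786), 78.19656372070312) grip [ 0.497  -0.2822  0.0427] 0.04699236463716061
((0.49557796120643616, -0.2820669412612915), (0.062224168330430984, 0.02669558860361576), 77.34260559082031) 221
```

View pics/crop1.png

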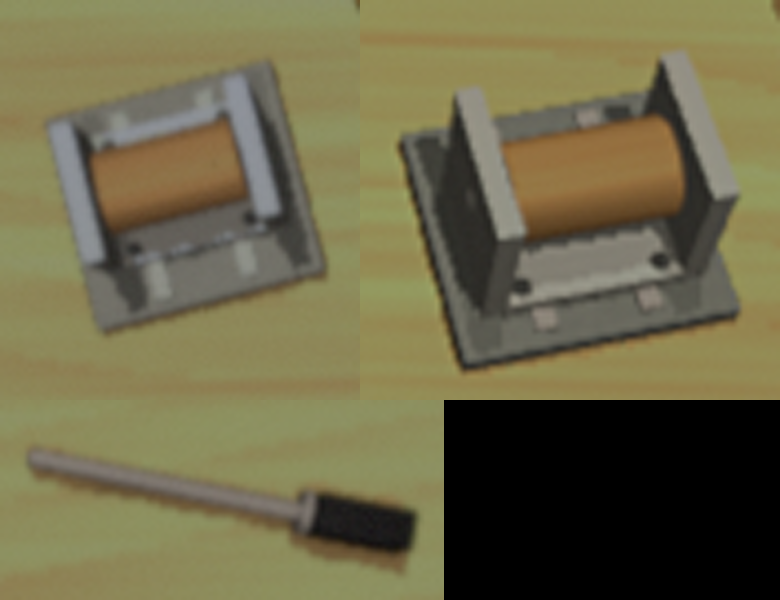

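The crop confirms the grey stand with wooden roller, and a single axle whose collar and shaft point left, away from the black grip. Refining poses now.

```bash
python3 - <<'E'
from h import *
np.set_printoptions(precision=4,suppress=True)
for cam in("top","scene"):
    P=np.load(cam+"_P.npy").reshape(-1,3);P=P[np.isfinite(P).all(1)]
    m=(abs(P[:,0]-.575)<.1)&(abs(P[:,1]-.181)<.1)&(P[:,2]>.009)&(P[:,2]<.14);g=P[m]
    (cx,cy),_,yaw=cv2.minAreaRect(g[:,:2].astype(np.float32))
    print(cam,"bed",cx,cy,yaw)
    t=g[g[:,2]>.106];B=np.array([.5748,.18107])
    for it in range(2):
        y0=np.radians(yaw);R=np.array([[np.cos(y0),-np.sin(y0)],[np.sin(y0),np.cos(y0)]])
        L=(t[:,:2]-B)@R
        for s in(-1,1):
            k=L[L[:,1]*s>.045];print(len(k)," x",k[:,0].min(),k[:,0].max(),np.percentile(k[:,0],[2,98]).mean()," y",np.percentile(k[:,1],[2,50,98]),"slope deg",np.degrees(np.polyfit(k[:,0],k[:,1],1)[0]),"z",np.median(t[:,2]))
        yaw=13.2
    az=np.radians(76.7);u=np.array([np.cos(az),np.sin(az)]);n=np.array([-u[1],u[0]]);G=np.array([.4948,-.283])
    r=P[:,:2]-G;s,w=r@u,r@n
    k=(P[:,2]>.012)&(P[:,2]<.06)&(abs(w)<.02)
    sh=k&(s>.05)&(s<.19);gr=k&(abs(s)<.025)&(P[:,2]>.036)
    pf=np.polyfit(s[sh],w[sh],1);print("shaft slope",np.degrees(pf[0]),"w0",pf[1],"z",np.median(P[sh,2]),"grip w",w[gr].mean(),"s range",s[k].min(),s[k].max(),"grip z",np.median(P[gr,2]))
E
```

```text
top bed 0.5715624690055847 0.1802915632724762 13.077465057373047
199  x -0.03793673015936429 0.052053842470105166 0.007066089569167745  y [-0.0639 -0.057  -0.0503] slope deg 0.05738294501772519 z 0.11174258384427072
203  x -0.03834735439695842 0.051716010097311416 0.006623422221466196  y [0.05   0.0567 0.0634] slope deg 0.05740203396403202 z 0.11174258384427072
199  x -0.03805318435323825 0.05192096722257917 0.006941429643350504  y [-0.0639 -0.057  -0.0503] slope deg -0.062176754719561675 z 0.11174258384427072
203  x -0.03821483528975233 0.051834695191573146 0.00674720707454491  y [0.05   0.0568 0.0635] slope deg -0.06209569719725513 z 0.11174258384427072
shaft slope -0.017285138829076643 w0 0.0007233662896745325 z 0.0266250527173284 grip w 0.0007001362212081737 s range -0.031618270130409694 0.7202213258550725 grip z 0.04371934079349171
scene bed 0.5751160383224487 0.18099181354045868 13.121979713439941
231  x -0.038507344005987994 0.05195942462240483 0.007559296154669191  y [-0.064  -0.0571 -0.0499] slope deg 0.12249674392794486 z 0.11112916453387595
235  x -0.037857180424216666 0.053773428338692454 0.007625763704525185  y [0.0498 0.0564 0.0643] slope deg 0.2037083865732958 z 0.11112916453387595
231  x -0.03858316906819433 0.05188924318284941 0.007477491355779135  y [-0.064  -0.0571 -0.05  ] slope deg 0.04650750967664481 z 0.11112916453387595
235  x -0.03778323681034858 0.05385097309276386 0.0077075695773284325  y [0.0498 0.0563 0.0643] slope deg 0.1279665778919446 z 0.11112916453387595
shaft slope -0.0011158858273640974 w0 -0.0018150697951519836 z 0.026095512622323458 grip w -0.002186769335103766 s range -0.029912638874270155 0.7199736868168438 grip z 0.043244433921481196
```

>>> arm_command --pt "8.5 33 -11.2 8 -0.892" --pt "8.5 33 -11.2 8 -0.892" --pt "8.5 33 -11.2 8 -0.892" --pt "8.5 33 -11.2 8 -0.892" --pt "8.5 33 -11.2 8 -0.892"

```text
time: 1.32
position: [0.4677, -0.3044, 0.1613]
eef_rot: [[0.225, 0.974, 0.001], [0.974, -0.225, -0.001], [-0.001, 0.001, -1.0]]
wrist_force: [0.4, 0.2, 0.3]
width: 0.0852
gripper_force: 0.0
```

>>> arm_command --pt "8.5 0 0 0 0" --pt "8.5 0 0 0 0"

```text
time: 1.58
position: [0.4662, -0.3057, 0.1614]
eef_rot: [[0.229, 0.973, -0.001], [0.973, -0.229, -0.001], [-0.001, -0.0, -1.0]]
wrist_force: [-0.6, 0.5, 0.5]
width: 0.0846
gripper_force: 0.0
```

>>> arm_command --pt "8.5 3.7 2.3 3 0" --pt "8.5 3.7 2.3 7 0" --pt "8.5 3.7 2.3 10 0" --pt "8.5 3.7 2.3 10 0"

```text
time: 2.08
position: [0.4946, -0.2755, 0.0597]
eef_rot: [[0.233, 0.973, -0.004], [0.973, -0.233, 0.002], [0.001, -0.005, -1.0]]
wrist_force: [-0.3, 0.6, 0.1]
width: 0.085
gripper_force: 0.0
```

>>> arm_command --pt "8.5 0 0 0 0" --pt "8.5 0 0 2 0" --pt "8.5 0 0 4 0" --pt "8.5 0 0 5.5 0" --pt "8.5 0 0 5.5 0"

```text
time: 2.7
position: [0.4969, -0.2752, 0.0063]
eef_rot: [[0.23, 0.973, -0.0], [0.973, -0.23, 0.0], [0.0, -0.0, -1.0]]
wrist_force: [0.4, 0.2, 0.4]
width: 0.085
gripper_force: 0.0
```

>>> arm_command --pt "2 0 0 0 0" --pt "2 0 0 0 0" --pt "2 0 0 0 0" --pt "2 0 0 0 0" --pt "2 0 0 0 0"

```text
time: 3.32
position: [0.4971, -0.2749, 0.0069]
eef_rot: [[0.23, 0.973, 0.0], [0.973, -0.23, -0.0], [-0.0, 0.0, -1.0]]
wrist_force: [-0.7, 1.4, 5.6]
width: 0.0251
gripper_force: 59.7
```

>>> arm_command --pt "2 0 0 -2 0" --pt "2 0 0 -4 0" --pt "2 0 0 -5.3 0" --pt "2 0 0 -5.3 0" --pt "2 0 0 -5.3 0"

```text
time: 3.95
position: [0.4966, -0.2746, 0.0587]
eef_rot: [[0.23, 0.973, -0.001], [0.973, -0.23, 0.001], [0.0, -0.001, -1.0]]
wrist_force: [-1.0, -0.1, -3.0]
width: 0.0255
gripper_force: 59.2
```

>>> arm_command --pt "2 3 1.5 0 -0.05" --pt "2 7 3.5 0 -0.14" --pt "2 11 5.5 0 -0.24" --pt "2 15 7.5 0 -0.34" --pt "2 18 9 0 -0.42"

```text
time: 4.58
position: [0.6266, -0.1187, 0.058]
eef_rot: [[-0.19, 0.982, -0.002], [0.982, 0.19, 0.001], [0.001, -0.001, -1.0]]
wrist_force: [0.3, -1.6, -2.7]
width: 0.025
gripper_force: 59.3
```

>>> arm_command --pt "2 0 0 0 0" --pt "2 0 0 0 0"

```text
time: 4.82
position: [0.6249, -0.1204, 0.0582]
eef_rot: [[-0.187, 0.982, -0.003], [0.982, 0.187, 0.0], [0.001, -0.003, -1.0]]
wrist_force: [-1.3, 0.4, -2.9]
width: 0.025
gripper_force: 59.5
```

Axle is held. I'll measure the shaft in the hand with both cameras.

```bash
cat > meas.py <<'E'
from h import *
np.set_printoptions(precision=4,suppress=True)
s=state();p=np.array(s["position"]);R=np.array(s["eef_rot"]);print("tcp",p,"az",np.degrees(np.arctan2(R[1,0],R[0,0])),"F",s["wrist_force"])
ax=np.array([-np.sin(np.radians(13.2)),np.cos(np.radians(13.2))]);ex=np.array([ax[1],-ax[0]]);H=np.array([.5963,.1204])
print("tcp in stand: lat",(p[:2]-H)@ex,"along",(p[:2]-H)@ax)
import sys
for cam in("top","scene"):
    im,d=grab_frame(cam);C=calibration(cam);K=C["camera_matrix"]
    if len(sys.argv)>1:cv2.imwrite(f"pics/{cam}_{sys.argv[1]}.png",im[:,:,::-1])
    v,u=np.mgrid[:400,:640];q=np.stack([(u-K[0,2])/K[0,0]*d,-(v-K[1,2])/K[1,1]*d,-d],-1)
    P=(q@np.array(C["rotation"]).T+C["xyz"])[d>0]
    r=P[:,:2]-p[:2];a=r@R[:2,0];w=r@R[:2,1]
    k=(P[:,2]>.055)&(P[:,2]<.1)&(abs(w)<.012)&(a>.05)&(a<.21)
    if k.sum()<10:print(cam,"few",k.sum());continue
    f=np.polyfit(a[k],w[k],1);g=np.polyfit(a[k],P[k,2],1)
    Lt=(P[k][:,:2]-H)@ex;al=(P[k][:,:2]-H)@ax;h=np.polyfit(al,Lt,1)
    print(cam,k.sum(),"slope in tool deg",np.degrees(f[0]),"w@0",f[1],"| z@60,@190",np.polyval(g,.06),np.polyval(g,.19),"amax",a[k].max(),"| stand: slope",np.degrees(h[0]),"lat at tip",np.polyval(h,al.max()),"al max",al.max(), "zmax@mid",np.percentile(P[k,2],90))
E
python3 meas.py
```

```text
tcp [ 0.6249 -0.1204  0.0582] az 100.7767697328877 F [-1.2624  0.3684 -2.9249]
tcp in stand: lat -0.027109716794467508 along -0.24093327851189103
top 247 slope in tool deg 0.06501552185023617 w@0 0.0016083348799801576 | z@60,@190 0.07791016343246059 0.07778607503670572 amax 0.18997258196609101 | stand: slope 2.4731728714309322 lat at tip -0.017274678513534827 al max -0.051179618699142226 zmax@mid 0.08134361091658296
scene 298 slope in tool deg 0.06297134883194848 w@0 0.00398853209811924 | z@60,@190 0.0770482938846226 0.07710905028749362 amax 0.1894910867999189 | stand: slope 2.47252862313317 lat at tip -0.014913288915881248 al max -0.05154241203350554 zmax@mid 0.07974223960989578
```

>>> arm_command --pt "2 1 1 -0.1 -0.02" --pt "2 2.9 2.4 -0.12 -0.043" --pt "2 2.9 2.4 -0.12 -0.043" --pt "2 2.9 2.4 -0.12 -0.043"

```text
time: 5.42
position: [0.6444, -0.0867, 0.0606]
eef_rot: [[-0.23, 0.973, -0.0], [0.973, 0.23, -0.0], [-0.0, -0.0, -1.0]]
wrist_force: [-0.4, -0.4, -3.0]
width: 0.0253
gripper_force: 59.6
```

```bash
python3 meas.py a; python3 - <<'E'
import cv2,numpy as np
a=cv2.imread("pics/top_a.png")[160:240,225:385];b=cv2.imread("pics/scene_a.png")[160:260,270:430]
f=lambda x:cv2.resize(x,(800,0) if 0 else (640,int(640*x.shape[0]/x.shape[1])),interpolation=cv2.INTER_CUBIC)
o=np.vstack([f(a),f(b)]);cv2.imwrite("pics/crop2.png",cv2.resize(o,(533,600)))
E
```

```text
tcp [ 0.6444 -0.0867  0.0606] az 103.31391138390032 F [-0.3836 -0.4342 -2.9656]
tcp in stand: lat -0.0004604948482776622 along -0.21258943433389457
top 242 slope in tool deg -0.04084145694403728 w@0 0.001765445529508704 | z@60,@190 0.08017894183729193 0.08016046134602516 amax 0.18987801252045042 | stand: slope -0.15389916431501305 lat at tip 0.0007930916117544878 al max -0.02269906299773438 zmax@mid 0.08345878105585398
scene 305 slope in tool deg 0.09469383350326124 w@0 0.0037454454458154727 | z@60,@190 0.07899290943724294 0.07917584513900888 amax 0.18973268664439316 | stand: slope -0.018489417778827632 lat at tip 0.0032222092318864824 al max -0.022855403855226858 zmax@mid 0.0819621847895831
```

View pics/crop2.png

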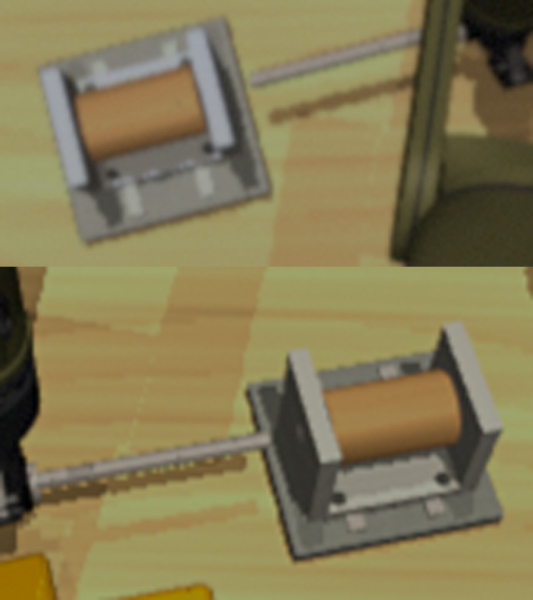

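The crop shows the shaft heading for the near plate, slightly to the +x side. Settle and correct laterally.

>>> arm_command --pt "2 0 0 0 0" --pt "2 0 0 0 0"

```text
time: 5.78
position: [0.6441, -0.0878, 0.0606]
eef_rot: [[-0.229, 0.974, -0.0], [0.974, 0.229, -0.0], [0.0, -0.0, -1.0]]
wrist_force: [1.0, 0.3, -3.1]
width: 0.0254
gripper_force: 59.6
```

```bash
python3 meas.py; python3 - <<'E'
from h import *
# edge-based lateral comparison per camera: shaft centreline from silhouette edges at z=.075 (image midline of silhouette)
E
```

```text
tcp [ 0.6441 -0.0878  0.0606] az 103.21230432830463 F [ 0.977   0.3049 -3.102 ]
tcp in stand: lat -0.0009805710926222497 along -0.2135933161268258
top 245 slope in tool deg -0.001111988977265139 w@0 0.0017587784945189155 | z@60,@190 0.08040774714120444 0.07882837824620026 amax 0.18963752837482264 | stand: slope -0.01332285116105173 lat at tip 0.0007339130836967984 al max -0.023955731732343888 zmax@mid 0.08359512702710918
scene 309 slope in tool deg 0.04327908246730827 w@0 0.004027479092229401 | z@60,@190 0.07920784987878084 0.07905946066553826 amax 0.19046022294532877 | stand: slope 0.031049530596819606 lat at tip 0.0031499651304614804 al max -0.02313252448847316 zmax@mid 0.08187090050966332
```

>>> arm_command --pt "2 0 -0.1 0.08 0" --pt "2 0.6 -0.1 0.08 0" --pt "2 1.2 -0.1 0.08 0" --pt "2 1.5 -0.1 0.08 0" --pt "2 1.5 -0.1 0.08 0"

```text
time: 6.5
position: [0.6398, -0.0726, 0.0598]
eef_rot: [[-0.23, 0.973, -0.0], [0.973, 0.23, 0.0], [0.0, -0.0, -1.0]]
wrist_force: [-0.1, -0.6, -2.6]
width: 0.0254
gripper_force: 59.6
```

>>> arm_command --pt "2 0.2 0 0 0" --pt "2 0.4 0 0 0" --pt "2 0.5 0 0 0" --pt "2 0.6 0 0 0"

```text
time: 7.0
position: [0.6385, -0.0673, 0.0598]
eef_rot: [[-0.229, 0.973, -0.0], [0.973, 0.229, -0.0], [0.0, -0.0, -1.0]]
wrist_force: [-1.1, -0.6, -3.2]
width: 0.0249
gripper_force: 59.6
```

>>> arm_command --pt "2 0.1 0 0 0" --pt "2 0.2 0 0 0" --pt "2 0.3 0 0 0"

```text
time: 7.38
position: [0.6378, -0.0643, 0.0598]
eef_rot: [[-0.229, 0.973, 0.0], [0.973, 0.229, 0.0], [0.0, 0.0, -1.0]]
wrist_force: [-0.6, -1.2, -2.9]
width: 0.0253
gripper_force: 59.6
```

>>> arm_command --pt "2 0.1 0 0 0" --pt "2 0.2 0 0 0" --pt "2 0.2 0 0 0"

```text
time: 7.75
position: [0.6373, -0.0623, 0.0598]
eef_rot: [[-0.229, 0.973, -0.0], [0.973, 0.229, 0.0], [0.0, -0.0, -1.0]]
wrist_force: [-0.2, 0.3, -3.2]
width: 0.0254
gripper_force: 59.6
```

>>> arm_command --pt "2 0.1 0 0 0" --pt "2 0.2 0 0 0" --pt "2 0.3 0 0 0" --pt "2 0.4 0 0 0"

```text
time: 8.25
position: [0.6364, -0.0585, 0.0598]
eef_rot: [[-0.229, 0.973, 0.0], [0.973, 0.229, 0.0], [-0.0, 0.0, -1.0]]
wrist_force: [-0.3, -0.0, -2.0]
width: 0.0254
gripper_force: 59.6
```

>>> arm_command --pt "2 0.1 0 0 0" --pt "2 0.2 0 0 0" --pt "2 0.3 0 0 0" --pt "2 0.4 0 0 0"

```text
time: 8.75
position: [0.6355, -0.0546, 0.0598]
eef_rot: [[-0.229, 0.973, 0.0], [0.973, 0.229, 0.0], [0.0, 0.0, -1.0]]
wrist_force: [0.4, -0.0, -2.5]
width: 0.025
gripper_force: 59.6
```

>>> arm_command --pt "2 0.1 0 0 0" --pt "2 0.2 0 0 0" --pt "2 0.3 0 0 0" --pt "2 0.4 0 0 0" --pt "2 0.4 0 0 0"

```text
time: 9.38
position: [0.6346, -0.0507, 0.0598]
eef_rot: [[-0.229, 0.973, -0.0], [0.973, 0.229, -0.0], [0.0, -0.0, -1.0]]
wrist_force: [0.1, -0.9, -2.4]
width: 0.0252
gripper_force: 59.6
```

>>> arm_command --pt "2 0.1 0 0 0" --pt "2 0.2 0 0 0" --pt "2 0.3 0 0 0" --pt "2 0.3 0 0 0"

```text
time: 9.88
position: [0.6339, -0.0477, 0.0598]
eef_rot: [[-0.229, 0.973, -0.0], [0.973, 0.229, -0.0], [-0.0, -0.0, -1.0]]
wrist_force: [-0.1, -0.1, -2.2]
width: 0.0252
gripper_force: 59.6
```

>>> arm_command --pt "2 0.1 0 0 0" --pt "2 0.2 0 0 0" --pt "2 0.3 0 0 0" --pt "2 0.3 0 0 0"

```text
time: 10.38
position: [0.6332, -0.0449, 0.0597]
eef_rot: [[-0.229, 0.973, -0.0], [0.973, 0.229, -0.0], [-0.0, -0.0, -1.0]]
wrist_force: [0.2, 0.2, -3.0]
width: 0.0249
gripper_force: 59.5
```

>>> arm_command --pt "2 0.1 0 0 0" --pt "2 0.2 0 0 0" --pt "2 0.3 0 0 0" --pt "2 0.4 0 0 0" --pt "2 0.5 0 0 0"

```text
time: 11.0
position: [0.632, -0.04, 0.0597]
eef_rot: [[-0.229, 0.973, -0.0], [0.973, 0.229, -0.0], [-0.0, -0.0, -1.0]]
wrist_force: [-0.1, -0.7, -4.1]
width: 0.0255
gripper_force: 59.4
```

```bash
python3 meas.py b; python3 - <<'E'
import cv2,numpy as np
a=cv2.imread("pics/top_b.png")[160:240,225:385];b=cv2.imread("pics/scene_b.png")[160:260,290:450]
f=lambda x:cv2.resize(x,(533,int(533*x.shape[0]/x.shape[1])),interpolation=cv2.INTER_CUBIC)
cv2.imwrite("pics/crop3.png",np.vstack([f(a),f(b)]))
E
```

```text
tcp [ 0.632  -0.04    0.0597] az 103.24012274431799 F [-0.0782 -0.7269 -4.1114]
tcp in stand: lat -0.0019224201621890064 along -0.16434154599649117
top 258 slope in tool deg -1.6002473056168371 w@0 0.004624890199966428 | z@60,@190 0.07209035978513471 0.09123993518609078 amax 0.2098070042146431 | stand: slope -1.6398955625475014 lat at tip -0.003303552684009822 al max 0.04546124618204944 zmax@mid 0.09828155259027893
scene 361 slope in tool deg -1.3078446842198013 w@0 0.006239271934679199 | z@60,@190 0.07288641561253187 0.09117921411104139 amax 0.20953215716502155 | stand: slope -1.34758276076393 lat at tip -0.0006123250532250961 al max 0.04519888014036059 zmax@mid 0.09847217329925417
```

View pics/crop3.png

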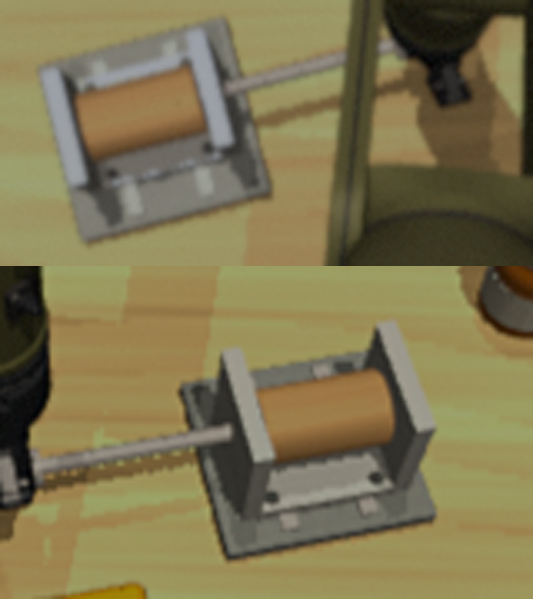

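The shaft is through the near plate and carrying the roller. Continuing.

>>> arm_command --pt "2 0.2 0 0 0" --pt "2 0.4 0 0 0" --pt "2 0.6 0 0 0" --pt "2 0.8 0 0 0" --pt "2 1.0 0 0 0"

```text
time: 11.72
position: [0.6297, -0.0302, 0.0598]
eef_rot: [[-0.229, 0.973, -0.0], [0.973, 0.229, -0.0], [-0.0, -0.0, -1.0]]
wrist_force: [-0.5, -0.7, -4.9]
width: 0.0251
gripper_force: 59.4
```

>>> arm_command --pt "2 0.3 0 0 0" --pt "2 0.6 0 0 0" --pt "2 0.9 0 0 0" --pt "2 1.2 0 0 0" --pt "2 1.5 0 0 0"

```text
time: 12.35
position: [0.6263, -0.0155, 0.0598]
eef_rot: [[-0.229, 0.973, -0.0], [0.973, 0.229, -0.0], [-0.0, -0.0, -1.0]]
wrist_force: [-0.5, -1.3, -4.6]
width: 0.0255
gripper_force: 59.4
```

>>> arm_command --pt "2 0.3 0 0 0" --pt "2 0.6 0 0 0" --pt "2 0.9 0 0 0" --pt "2 1.2 0 0 0" --pt "2 1.5 0 0 0"

```text
time: 12.98
position: [0.6228, -0.0009, 0.0598]
eef_rot: [[-0.229, 0.973, -0.0], [0.973, 0.229, -0.0], [-0.0, -0.0, -1.0]]
wrist_force: [-1.2, -1.2, -5.6]
width: 0.0253
gripper_force: 59.3
```

>>> arm_command --pt "2 0.3 0 0 0" --pt "2 0.6 0 0 0" --pt "2 0.9 0 0 0" --pt "2 1.2 0 0 0" --pt "2 1.5 0 0 0"

```text
time: 13.6
position: [0.6194, 0.0137, 0.0598]
eef_rot: [[-0.229, 0.973, -0.0], [0.973, 0.229, -0.0], [-0.0, -0.0, -1.0]]
wrist_force: [-1.1, -2.9, -5.8]
width: 0.0254
gripper_force: 59.2
```

>>> arm_command --pt "2 0.3 0 0 0" --pt "2 0.6 0 0 0" --pt "2 0.9 0 0 0" --pt "2 1.2 0 0 0" --pt "2 1.5 0 0 0"

```text
time: 14.22
position: [0.616, 0.0283, 0.0598]
eef_rot: [[-0.229, 0.973, -0.0], [0.973, 0.229, 0.0], [0.0, -0.0, -1.0]]
wrist_force: [-0.9, -1.6, -5.1]
width: 0.0253
gripper_force: 59.2
```

>>> arm_command --pt "2 0.3 0 0 0" --pt "2 0.6 0 0 0" --pt "2 0.9 0 0 0" --pt "2 1.1 0 0 0" --pt "2 1.1 0 0 0"

```text
time: 14.85
position: [0.6134, 0.0393, 0.0598]
eef_rot: [[-0.229, 0.973, -0.0], [0.973, 0.229, 0.0], [0.001, -0.0, -1.0]]
wrist_force: [-0.4, 0.1, -6.6]
width: 0.0252
gripper_force: 59.2
```

>>> arm_command --pt "2 0.1 0 0 0" --pt "2 0.2 0 0 0" --pt "2 0.3 0 0 0" --pt "2 0.3 0 0 0"

```text
time: 15.35
position: [0.6128, 0.0418, 0.0598]
eef_rot: [[-0.229, 0.973, -0.0], [0.973, 0.229, 0.0], [0.0, 0.0, -1.0]]
wrist_force: [-0.0, -1.7, -5.1]
width: 0.0255
gripper_force: 59.2
```

>>> arm_command --pt "2 0.1 0 0 0" --pt "2 0.2 0 0 0" --pt "2 0.2 0 0 0"

```text
time: 15.72
position: [0.6123, 0.0439, 0.0598]
eef_rot: [[-0.229, 0.973, -0.0], [0.973, 0.229, 0.0], [0.0, 0.0, -1.0]]
wrist_force: [-0.7, -1.2, -5.2]
width: 0.025
gripper_force: 59.2
```

>>> arm_command --pt "2 0.1 0 0 0" --pt "2 0.2 0 0 0" --pt "2 0.2 0 0 0"

```text
time: 16.1
position: [0.6119, 0.0458, 0.0598]
eef_rot: [[-0.229, 0.973, -0.0], [0.973, 0.229, 0.0], [0.0, 0.0, -1.0]]
wrist_force: [-0.6, -0.7, -6.3]
width: 0.0256
gripper_force: 59.2
```

>>> arm_command --pt "2 0.1 0 0 0" --pt "2 0.2 0 0 0" --pt "2 0.2 0 0 0"

```text
time: 16.48
position: [0.6114, 0.0477, 0.0598]
eef_rot: [[-0.229, 0.973, -0.0], [0.973, 0.229, 0.0], [0.0, -0.0, -1.0]]
wrist_force: [-1.2, -1.1, -5.1]
width: 0.0253
gripper_force: 59.2
```

>>> arm_command --pt "2 0.1 0 0 0" --pt "2 0.2 0 0 0" --pt "2 0.3 0 0 0" --pt "2 0.4 0 0 0" --pt "2 0.4 0 0 0"

```text
time: 17.1
position: [0.6105, 0.0517, 0.0598]
eef_rot: [[-0.229, 0.973, -0.0], [0.973, 0.229, 0.0], [0.0, -0.0, -1.0]]
wrist_force: [-1.2, -1.8, -6.8]
width: 0.0252
gripper_force: 59.2
```

>>> arm_command --pt "2 0.2 0 0 0" --pt "2 0.4 0 0 0" --pt "2 0.6 0 0 0" --pt "2 0.8 0 0 0" --pt "2 1.0 0 0 0"

```text
time: 17.73
position: [0.6082, 0.0614, 0.0598]
eef_rot: [[-0.229, 0.973, -0.0], [0.973, 0.229, 0.0], [0.0, -0.0, -1.0]]
wrist_force: [-0.4, -1.9, -5.5]
width: 0.0249
gripper_force: 59.2
```

>>> arm_command --pt "2 0.3 0 0 0" --pt "2 0.6 0 0 0" --pt "2 0.9 0 0 0" --pt "2 1.2 0 0 0" --pt "2 1.2 0 0 0"

```text
time: 18.35
position: [0.6054, 0.0735, 0.0598]
eef_rot: [[-0.229, 0.973, -0.0], [0.973, 0.229, 0.001], [0.001, -0.0, -1.0]]
wrist_force: [-0.8, -0.3, -4.3]
width: 0.0257
gripper_force: 59.2
```

>>> arm_command --pt "2 0.3 0 0 0" --pt "2 0.6 0 0 0" --pt "2 0.9 0 0 0" --pt "2 1.2 0 0 0" --pt "2 1.2 0 0 0"

```text
time: 18.98
position: [0.6026, 0.0851, 0.0598]
eef_rot: [[-0.229, 0.973, -0.0], [0.973, 0.229, 0.001], [0.001, -0.0, -1.0]]
wrist_force: [-1.1, -0.1, -6.2]
width: 0.0252
gripper_force: 59.2
```

>>> arm_command --pt "2 0.1 0 0 0" --pt "2 0.2 0 0 0" --pt "2 0.3 0 0 0" --pt "2 0.4 0 0 0" --pt "2 0.4 0 0 0"

```text
time: 19.6
position: [0.6018, 0.0886, 0.0598]
eef_rot: [[-0.229, 0.973, -0.0], [0.973, 0.229, 0.0], [0.0, -0.0, -1.0]]
wrist_force: [1.3, -1.8, -5.0]
width: 0.0251
gripper_force: 59.2
```

>>> arm_command --pt "2 0.1 0 0 0" --pt "2 0.2 0 0 0" --pt "2 0.2 0 0 0"

```text
time: 19.98
position: [0.6013, 0.0906, 0.0598]
eef_rot: [[-0.229, 0.973, -0.0], [0.973, 0.229, 0.0], [0.0, -0.0, -1.0]]
wrist_force: [-0.1, -1.6, -5.5]
width: 0.0252
gripper_force: 59.2
```

>>> arm_command --pt "2 0.1 0 0 0" --pt "2 0.1 0 0 0"

```text
time: 20.23
position: [0.6011, 0.0915, 0.0598]
eef_rot: [[-0.229, 0.973, -0.0], [0.973, 0.229, 0.0], [0.0, -0.0, -1.0]]
wrist_force: [-0.2, -1.2, -5.8]
width: 0.0253
gripper_force: 59.2
```

>>> arm_command --pt "2 0.1 0 0 0" --pt "2 0.1 0 0 0"

```text
time: 20.48
position: [0.6009, 0.0925, 0.0598]
eef_rot: [[-0.229, 0.973, -0.0], [0.973, 0.229, 0.0], [0.0, -0.0, -1.0]]
wrist_force: [-0.7, -1.6, -5.9]
width: 0.0254
gripper_force: 59.2
```

>>> arm_command --pt "2 0.1 0 0 0" --pt "2 0.1 0 0 0"

```text
time: 20.72
position: [0.6007, 0.0935, 0.0598]
eef_rot: [[-0.229, 0.973, -0.0], [0.973, 0.229, 0.0], [0.0, -0.0, -1.0]]
wrist_force: [-0.2, -2.4, -5.8]
width: 0.0255
gripper_force: 59.2
```

>>> arm_command --pt "2 0.05 0 0 0" --pt "2 0.05 0 0 0"

```text
time: 20.98
position: [0.6006, 0.0939, 0.0598]
eef_rot: [[-0.229, 0.973, -0.0], [0.973, 0.229, 0.0], [0.0, -0.0, -1.0]]
wrist_force: [0.1, -2.4, -5.6]
width: 0.0251
gripper_force: 59.2
```

>>> arm_command --pt "2 0.08 0 0 0" --pt "2 0.08 0 0 0"

```text
time: 21.22
position: [0.6004, 0.0947, 0.0598]
eef_rot: [[-0.229, 0.973, -0.0], [0.973, 0.229, 0.0], [0.0, -0.0, -1.0]]
wrist_force: [-0.5, -1.0, -5.9]
width: 0.0252
gripper_force: 59.2
```

>>> arm_command --pt "2 0.08 0 0 0" --pt "2 0.08 0 0 0"

```text
time: 21.48
position: [0.6003, 0.0953, 0.0598]
eef_rot: [[-0.229, 0.973, 0.0], [0.973, 0.229, -0.0], [-0.0, 0.0, -1.0]]
wrist_force: [-1.3, -2.8, -5.9]
width: 0.0253
gripper_force: 59.2
```

```bash
python3 meas.py c; python3 - <<'E'
import cv2,numpy as np
a=cv2.imread("pics/top_c.png")[160:240,225:345];b=cv2.imread("pics/scene_c.png")[150:250,320:440]
f=lambda x:cv2.resize(x,(400,int(400*x.shape[0]/x.shape[1])),interpolation=cv2.INTER_CUBIC)
cv2.imwrite("pics/crop4.png",np.vstack([f(a),f(b)]))
E
```

```text
tcp [0.6003 0.0953 0.0598] az 103.243344100311 F [-1.2835 -2.8471 -5.9086]
tcp in stand: lat -0.0018930120187337666 along -0.025386159005817827
top 178 slope in tool deg 1.8752181501761387 w@0 -0.004263786405153323 | z@60,@190 0.0999358531704511 0.07906382015362731 amax 0.18951517060374531 | stand: slope 1.8325790327521674 lat at tip -9.668163271146345e-05 al max 0.16413020548790122 zmax@mid 0.09940257871238815
scene 292 slope in tool deg 1.2017890956896415 w@0 -0.0008914581091519833 | z@60,@190 0.10218271468596693 0.08204455010130243 amax 0.19087409811570336 | stand: slope 1.159711001910817 lat at tip 0.0010766221322732143 al max 0.1654921288969699 zmax@mid 0.09958103631461197
```

View pics/crop4.png

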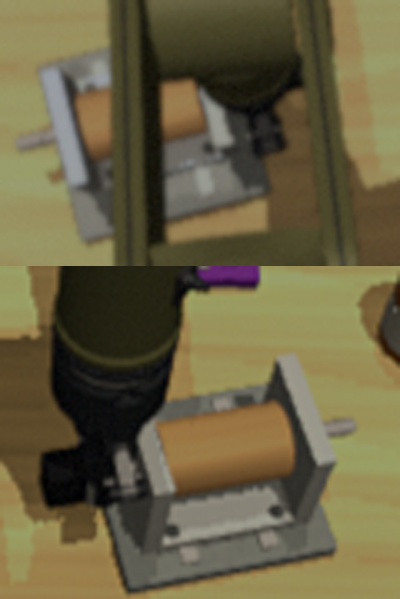

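The shaft emerges through the far plate and the collar is about at the near plate. I'll press until contact is felt.

>>> arm_command --pt "2 0.06 0 0 0" --pt "2 0.06 0 0 0"

```text
time: 21.82
position: [0.6002, 0.0952, 0.0598]
eef_rot: [[-0.229, 0.973, 0.0], [0.973, 0.229, -0.001], [-0.001, -0.0, -1.0]]
wrist_force: [0.4, -4.9, -5.2]
width: 0.0253
gripper_force: 59.2
```

>>> arm_command --pt "2 0.06 0 0 0" --pt "2 0.06 0 0 0"

```text
time: 22.08
position: [0.6003, 0.0952, 0.0598]
eef_rot: [[-0.229, 0.973, 0.0], [0.973, 0.229, -0.002], [-0.002, 0.0, -1.0]]
wrist_force: [0.9, -6.6, -5.5]
width: 0.0255
gripper_force: 59.2
```

>>> arm_command --pt "2 0.06 0 0 0" --pt "2 0.06 0 0 0"

```text
time: 22.32
position: [0.6002, 0.0953, 0.0599]
eef_rot: [[-0.229, 0.973, 0.001], [0.973, 0.229, -0.003], [-0.003, -0.0, -1.0]]
wrist_force: [0.7, -8.4, -5.9]
width: 0.0252
gripper_force: 59.2
```

>>> arm_command --pt "2 0.08 0 0 0" --pt "2 0.16 0 0 0" --pt "2 0.16 0 0 0"

```text
time: 22.7
position: [0.6003, 0.0952, 0.0599]
eef_rot: [[-0.23, 0.973, 0.001], [0.973, 0.23, -0.005], [-0.005, 0.0, -1.0]]
wrist_force: [1.5, -13.5, -6.1]
width: 0.0252
gripper_force: 59.2
```

>>> arm_command --pt "2 -0.15 0 0 0" --pt "2 -0.15 0 0 0" --pt "2.6 -0.15 0 0 0" --pt "4 -0.15 0 0 0" --pt "6 -0.15 0 0 0"

```text
time: 23.32
position: [0.6008, 0.0982, 0.0607]
eef_rot: [[-0.229, 0.973, 0.002], [0.973, 0.229, 0.001], [0.001, 0.003, -1.0]]
wrist_force: [0.5, -0.2, 0.2]
width: 0.057
gripper_force: 0.0
```

>>> arm_command --pt "6 0 0 0 0" --pt "6 0 0 0 0" --pt "6 0 0 0 0"

```text
time: 23.7
position: [0.5998, 0.0974, 0.0598]
eef_rot: [[-0.229, 0.973, 0.0], [0.973, 0.229, 0.0], [0.0, 0.0, -1.0]]
wrist_force: [0.4, 0.4, 0.4]
width: 0.06
gripper_force: 0.0
```

>>> arm_command --pt "6 -0.3 0 -1 0" --pt "6 -0.3 0 -3 0" --pt "6 -0.3 0 -6 0" --pt "6 -0.3 0 -10 0" --pt "6 -0.3 0 -14 0"

```text
time: 24.32
position: [0.6004, 0.094, 0.2016]
eef_rot: [[-0.229, 0.973, 0.0], [0.973, 0.229, -0.0], [-0.0, 0.0, -1.0]]
wrist_force: [0.7, -0.3, -0.9]
width: 0.0603
gripper_force: 0.0
```

>>> arm_command --pt "6 -5 0 -3 0" --pt "6 -10 0 -3 0" --pt "6 -15 0 -3 0" --pt "6 -20 0 -3 0" --pt "6 -20 0 -3 0"

```text
time: 24.95
position: [0.647, -0.1046, 0.2303]
eef_rot: [[-0.224, 0.975, 0.001], [0.974, 0.224, -0.002], [-0.002, 0.001, -1.0]]
wrist_force: [-0.5, 1.1, -0.3]
width: 0.0599
gripper_force: 0.0
```

```bash
python3 - <<'E'
from h import *
np.set_printoptions(precision=4,suppress=True)
ax=np.array([-np.sin(np.radians(13.2)),np.cos(np.radians(13.2))]);ex=np.array([ax[1],-ax[0]]);H=np.array([.5963,.1204]);o=[]
for cam in("top","scene"):
    im,d=grab_frame(cam);C=calibration(cam);K=C["camera_matrix"]
    v,u=np.mgrid[:400,:640];q=np.stack([(u-K[0,2])/K[0,0]*d,-(v-K[1,2])/K[1,1]*d,-d],-1)
    P=(q@np.array(C["rotation"]).T+C["xyz"])[d>0]
    l=(P[:,:2]-H)@ex;a=(P[:,:2]-H)@ax
    t=(abs(l)<.012)&(a>.131)&(a<.2)&(P[:,2]>.06)&(P[:,2]<.1)
    g=(abs(l)<.02)&(a<-.01)&(a>-.12)&(P[:,2]>.088)&(P[:,2]<.105)
    print(cam,"tip end (expect .165)",a[t].max(),"z",np.percentile(P[t,2],90),"grip a range (expect -.066..-.006)",a[g].min(),a[g].max(),"z",np.median(P[g,2]))
    c=im[150:250,225:345] if cam=="top" else im[150:250,310:430]
    o.append(cv2.resize(c,(400,333),interpolation=cv2.INTER_CUBIC))
cv2.imwrite("pics/crop5.png",np.hstack(o)[:,:,::-1]);print(state()["position"])
E
```

```text
top tip end (expect .165) 0.16393598373033416 z 0.08125653683181522 grip a range (expect -.066..-.006) -0.06584384780779935 -0.010054863285662808 z 0.09531609711613731
scene tip end (expect .165) 0.16554956793997222 z 0.0803890302119461 grip a range (expect -.066..-.006) -0.06590454380636179 -0.010150335419751456 z 0.09458597613412922
[ 0.646  -0.1009  0.23  ]
```

View pics/crop5.png

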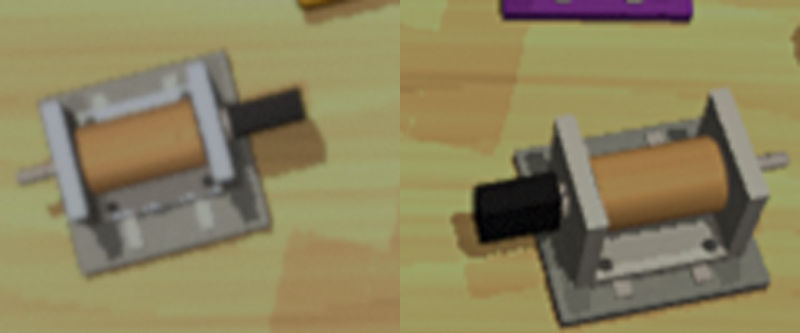

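The picture shows the collar seated against the near plate, with the grip at crop (270,110). The tip sticks out past the far plate at crop (30,175), where it should. The gripper is well clear, so I'm handing in.

```bash
python3 -c "
from plant import order
print(order.sign_off())"
```

```text
the job is handed in; nothing more can be done
None
```

The axle is threaded through the near plate, roller and far plate of the grey stand, with its collar home against the near plate; no force reading while pushing was above about 15 N. The axle is released, the gripper is clear, the wax, jar and brush were not touched, and the job was handed in at about 25 s.

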